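Hold a glued gift-box base square against the jig fence

TASK

Press the green start button of the glue timer fully down and let it spring back up. Then bring the open cream box base on the blue jig board up to the white-faced aluminium fence, so that one long side lies flush against the fence, backed by it over its whole length, and the floor lies flat on the board; with one diagonal push, down and towards the fence at once, press it firmly against fence and board together without crushing it. Finish while still holding that push, and leave the orange meter, the white bottle and the finished boxes where they are.

Things in the scene. Friction and masses are not known exactly. Their poses are not given: they have to be found in the camera images.
- box_base: loose open-topped rigid cream card box base, 0.10-0.20 kg: 100 mm along x, 130 mm along y, 30 mm high, walls and floor 4 mm. Origin: centre of underside, z up. Long sides face +x and -x. It starts on the board before the fence, +x side roughly towards it, up to 17 degrees askew. Firm is about 10 N down and 10 N to the fence (under 5 N is slack); card crushes at 80 N.
- fence: fixed straight aluminium fence on the board, its working face lined with slippery white plastic (friction about 0.2): 30 mm along its x, 240 mm along its y, 34 mm high (two screw heads, 3 mm higher). Origin at the centre of its underside, on the board's top face. Its working face looks to its own -x, so towards the fence is its +x; x and y lie parallel to those of the board.
- fence_face (a point): middle of the lower edge of the fence's working face, on the board's top face; axes as the fence's. A box base that is home has its origin 50 mm from this point along -x. Fingers set down inside the box base can push on the inner face of its fence-side wall and on its floor at once.
- board: fixed blue jig board lying on the table: 300 mm along its x, 270 mm along its y, 12 mm thick. Origin at the centre of its underside, its top face 12 mm above the table.
- timer: fixed grey timer housing on the table, 85 mm along its x, 100 mm along its y, 45 mm high, with two small lamps and the green start button on top. Origin at the centre of its underside. It stands left or right of the board; the meter is on the other side.
- start_top (a point): centre of the top face of the green round start button (30 mm across) when up, about 67 mm above the table; moves down with the button, which is pressed straight down. Black housing round the button, 44 mm across, 12 mm high, on the timer's top.
- start (a joint): travel of the start button: 0 up, 0.006 m fully down; a spring returns it. It starts to move at 1.5 N and is fully down at 5 N.
- meter: loose orange hand-held gas meter lying on its back, 90 x 62 x 50 mm plus an 18 mm yellow stub on its +x end. Origin at the centre of its underside. Bystander.
- bottle: loose upright white plastic bottle, 60 mm diameter, 140 mm high. Origin at the centre of its underside. Bystander, beyond the board at one side.
- finished: two finished closed cream boxes, one on the other, moving as one block, 98 x 98 x 55 mm. Origin at the centre of the underside. Bystander, beyond the board at the other side.
Not all that is in view belongs to the job. Several things look just like the timer: the one meant starts farthest to the robot's left.

How it is judged:
By the outcome, as a careful person would: the job done as asked, in the order asked, and still so for the second after the job is handed in, while the arm keeps its last pose, push and grip.
It also fails if it takes over 48 s, if anything falls off the work surface, if the arm or the gripper's body presses on something with over 40 N, if the wrist force passes 120 N, or if a joint passes its speed limit or range.

ROBOT

A 7-joint arm with a two-finger parallel gripper is mounted at the origin on the work surface. World frame = base frame: x ahead of the robot, y to its left, z up, the work surface at z = 0. Lengths are in m, angles in rad, forces in N, time in s.
With the tool pointing down it reaches from about 0.4 to 0.875 m from the base axis. Payload 19.3 kg.
Tool frame: the origin (TCP) lies between the finger pads; the fingertips stand 17 mm ahead of it and the grasp point (between the pads) lies 2 mm behind it; z points along the fingers, x is the direction in which the jaws open and shut, and the axes are right-handed (so a half turn about z gives the same grasp; the last joint's range is limited). The gripper opens to 85 mm and grips with 20 to 120 N. Pads are 22 mm wide; open, the fingers measure 114 mm over their backs; the gripper's body (76 mm by 85 mm) begins 54 mm behind the grasp point. The pads swing forward as they close: fully open they stand 13 mm farther back than shut.
Start: joints at [-1.189, 0.521, -0.036, 1.599, 0.021, 1.021, -0.113], TCP at [0.273, 0.562, 0.248] pointing down, gripper open.
Joint ranges: [-2.91, 2.91], [-0.3, 2.13], [-1.5, 1.42], [0.17, 2.43], [-1.26, 4.41], [0.16, 1.93], [-2.52, 2.52]. Speed limits (rad/s): [1.89, 1.89, 2.39, 2.39, 3.01, 3.01, 3.01].

INTERFACE

Orientations are given as [roll, pitch, yaw] about the fixed x, y, z axes, in that order (R = Rz(yaw) Ry(pitch) Rx(roll)).
In Python, from workcell import bot gives the robot as it stands. The module is installed in compiled form; this text tells all that it offers.
- The arm moves only by the tool arm_command, never from a script. Its argument "targets" is a list of rows, each a list of 6 numbers: the shift along the tool's x, y, z in mm, then the turn, a rotation vector about the tool's x, y, z in degrees. In form: [[x, y, z, wx, wy, wz], ...]. A call has 1 to 8 rows; each row shifts and turns the pose as measured when the row begins, along the tool's axes as they then stand; what a row does not reach is not made up. A row lasts 1/10 s, in which the tool goes at most 50 mm and 8.59 degrees, less where a joint would pass 70% of its speed; a pose out of reach is approached as far as the arm can. A call is refused whole if a number of a shift passes 50 or a number of a turn 8.59, either way. A call with a gripper value outside its range is refused whole. "grip" is the opening in per cent of the stroke, from 0 (shut) to 100 (fully open), set as the call begins (left out, the last holds). The fingers move at their own pace and stop on an object; "grip_force" is the grip in N (left out, the last holds). Time passes only in rows, so rows that do not move let the fingers close. It gives the time, the measured TCP pose, the force and the opening at its end, in the units of the state.
- bot.observe(): the state, without advancing time (a new reading comes with each control period).
- bot.grab_frame(name): name is "scene" or "side" or "wrist"; returns a dict with "color" (480x640x3 uint8, red, green, blue), "depth" (480x640 float32, m along the optical axis (not along the pixel's ray), 0 where there is no reading), "fov_y" (degrees; the focal length in pixels is half the picture's height over the tangent of half this angle, whatever the lens; pixels are square), "cx", "cy" (the principal point, pixels), "R" (3x3) and "t" (3): a world point X has camera coordinates R X + t; the wrist camera has in their place "hand_eye" (4x4, takes a point from camera to tool coordinates, whose origin is the TCP and whose axes are the tool frame's). Camera axes: x right, y down, z forward; pixel columns grow to the right and rows downward; lengths in m; the calibration is good to about 2 mm. A picture is of the moment at which its call begins: read the wrist's pose just before it.
- bot.job_done(): hands the job in, once; it reports no verdict.
The state is a dict: "clock": time; "qpos": joint angles; "qd": joint speeds; "joint_efforts": joint torques, N m; "position": TCP position; "tool_rot": TCP orientation; "force": force on the tool from outside, world axes, zero at the start; "moment": the same for the moment, N m; "grip_width": finger opening in m.
Only numpy, scipy, OpenCV 4.12 (cv2) and the standard library are available. Lean on these libraries where they do the work, as an engineer would, in place of code of your own. Each camera call takes 0.05 s, during which the arm holds its last target. There are 200 camera calls.

## Working session

There is one attempt and no reset: what is moved stays moved. The work goes in short steps, Python scripts to look and compute and a tool call to move; the robot and the scene stay as the last step left them, time stands still between calls to the robot, and variables do not carry over. Pictures are saved under pics/ and viewed, about 8 in all and at most 12, crops included, and the job is handed in when it is done.

Besides the shell and the picture viewer there is one more tool, called after "Emit:" by a JSON object that holds its "fn" and its "kwargs". arm_command: Moves the arm, as the interface text tells. Its arguments: {"type":"object","properties":{"targets":{"type":"array"},"grip":{"type":"number"},"grip_force":{"type":"number"}},"required":["targets"]}

```bash
mkdir -p pics
cat > h.py <<'E'
import numpy as np, cv2
from workcell import bot
from scipy.spatial.transform import Rotation as Ro
def grab(n):
    s=bot.observe(); f=bot.grab_frame(n)
    F=240/np.tan(np.radians(f["fov_y"])/2)
    if "R" in f: R=np.array(f["R"]).T; t=-R@np.array(f["t"])
    else:
        H=np.array(f["hand_eye"]); Rt=Ro.from_euler('xyz',s["tool_rot"]).as_matrix()
        R=Rt@H[:3,:3]; t=Rt@H[:3,3]+np.array(s["position"])
    u,v=np.meshgrid(np.arange(640),np.arange(480)); d=f["depth"]
    P=np.stack([(u-f["cx"])/F*d,(v-f["cy"])/F*d,d],-1)@R.T+t
    P[d==0]=np.nan
    return f["color"],P,s
def save(n,c): cv2.imwrite('pics/'+n,cv2.cvtColor(c,cv2.COLOR_RGB2BGR))
E
python3 - <<'E'
from h import *
for n in ("scene","side"):
    c,P,s=grab(n); save(n+'0.png',c); np.save(n+'0.npy',P)
print(s)
E
```

```text
{'clock': 0.05, 'qpos': array([-1.18922025,  0.52200048, -0.03629811,  1.5999625 ,  0.02118625,
        1.02113101, -0.11282402]), 'qd': array([-0.00082695,  0.00063288, -0.0002916 , -0.00257099, -0.00107709,
       -0.0007183 ,  0.00014561]), 'joint_efforts': array([ 2.72272438e-03, -9.29444504e+01,  1.98505662e+00, -3.70978546e+01,
        1.79407164e-02,  5.10285157e-03, -6.48544847e-05]), 'position': array([0.27276237, 0.56199969, 0.24775079]), 'tool_rot': array([3.14150977e+00, 1.11376490e-03, 1.11895280e+00]), 'force': array([-0.09661425, -0.32272297, -0.57376322]), 'moment': array([ 0.00862639, -0.01216665, -0.02625058]), 'grip_width': 0.08544043003061629}
```

View pics/scene0.png

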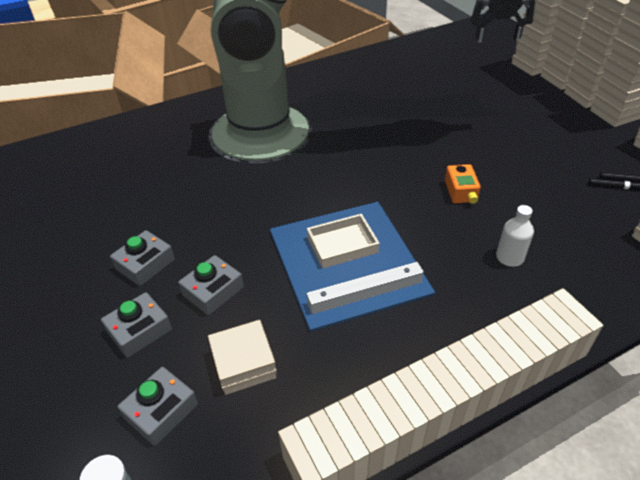

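View pics/side0.png

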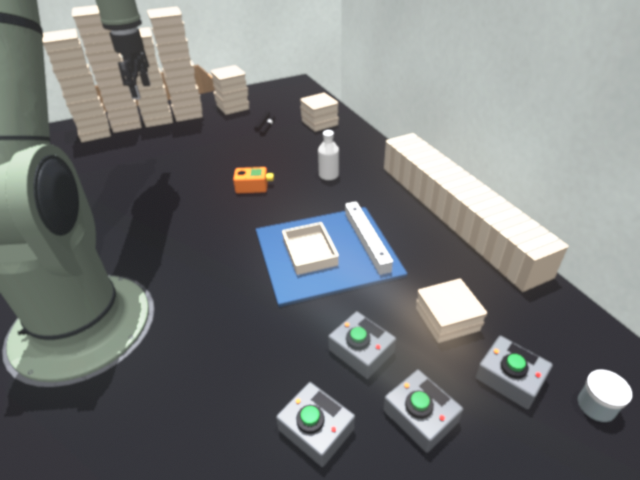

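The scene view shows four timers: green buttons near (135,243), (205,270), (129,309) and (150,391). The box is near (343,240), the fence runs (310,300)–(420,272), and the meter, bottle and finished boxes are all visible. The side view agrees. Next I'll measure positions.

Run:
```python
from h import *
for n in ("scene","side"):
    P=np.load(n+'0.npy'); c=cv2.cvtColor(cv2.imread(f'pics/{n}0.png'),cv2.COLOR_BGR2RGB).astype(int); z=P[...,2]
    print(n)
    g=((c[...,1]>c[...,0]+50)&(c[...,1]>c[...,2]+30)&(z<.09)).astype(np.uint8)
    k,l,st,ce=cv2.connectedComponentsWithStats(g)
    for i in range(1,k):
        if st[i,4]>60:
            q=P[(l==i)]; q=q[q[:,2]>np.nanpercentile(q[:,2],50)]; print('green',ce[i].round(),st[i,4],np.nanmedian(q,0).round(4), ((np.nanmin(q,0)+np.nanmax(q,0))/2).round(3))
    b=(c[...,2]>c[...,0]+50)&(c[...,2]>c[...,1]+25)&(abs(z-.012)<.008)&(P[...,0]<1)&(P[...,0]>.3)&(abs(P[...,1])<.6)
    q=P[b]; r=cv2.minAreaRect((q[:,:2]*1000).astype(np.float32)); print('board',r,np.median(q[:,2]))
    (cx,cy),_,_=r
    w=(c.min(-1)>110)&(abs(P[...,0]*1000-cx)<190)&(abs(P[...,1]*1000-cy)<150)&(z>.03)&(z<.06)
    k,l,st,ce=cv2.connectedComponentsWithStats(w.astype(np.uint8))
    for i in range(1,k):
        if st[i,4]>60:
            q=P[l==i]; print('light',ce[i].round(),st[i,4],cv2.minAreaRect((q[:,:2]*1000).astype(np.float32)),np.nanpercentile(q[:,2],[50,95]), q[:,:2].mean(0))
```

```text
scene
green [465. 180.] 99 [0.5037 0.3213 0.0536] [0.501 0.321 0.054]
green [134. 241.] 132 [ 0.3344 -0.4286  0.0691] [ 0.334 -0.428  0.07 ]
green [204. 268.] 145 [ 0.4786 -0.3233  0.0688] [ 0.48  -0.323  0.07 ]
green [128. 307.] 177 [ 0.5037 -0.4846  0.069 ] [ 0.504 -0.484  0.07 ]
green [148. 389.] 241 [ 0.6942 -0.4971  0.0688] [ 0.693 -0.497  0.07 ]
board ((552.9322509765625, -29.243194580078125), (274.573974609375, 307.8730163574219), 81.11078643798828) 0.013534889224996627
light [341. 237.] 447 ((514.0390014648438, -21.999740600585938), (131.55491638183594, 105.4971694946289), 81.57672119140625) [0.04292043 0.04593547] [ 0.51527788 -0.02473484]
light [363. 283.] 1469 ((655.9091796875, -48.28502655029297), (240.49365234375, 34.80907440185547), 80.94276428222656) [0.04733004 0.0501146 ] [ 0.65676621 -0.05161208]
side
green [358. 333.] 184 [ 0.4774 -0.3227  0.0662] [ 0.477 -0.324  0.067]
green [516. 362.] 257 [ 0.6915 -0.4978  0.0661] [ 0.692 -0.497  0.067]
green [420. 400.] 268 [ 0.5027 -0.4836  0.0664] [ 0.502 -0.484  0.067]
green [310. 415.] 299 [ 0.3316 -0.4288  0.0662] [ 0.333 -0.429  0.067]
board ((553.636962890625, -32.12690734863281), (273.5966796875, 300.72406005859375), 80.97648620605469) 0.01054880173629591
light [368. 236.] 1007 ((654.6679077148438, -47.26055908203125), (244.4715576171875, 31.987958908081055), 81.21112823486328) [0.04413375 0.04677233] [ 0.64990858 -0.06264479]
light [310. 246.] 559 ((513.4470825195312, -22.137435913085938), (135.54981994628906, 101.3284683227539), 81.72294616699219) [0.03828686 0.04202579] [ 0.51244155 -0.02732509]
```

Measurements agree between the two cameras:
- The timer to press is the one with the largest y, with its button at (0.478, -0.323).
- The fence centre is at about (0.655, -0.048), yaw about -9°.

I'll start by turning the tool so that tool y points towards the fence (yaw 81°), then swing round to the front.

Emit:
{"fn": "arm_command", "kwargs": {"targets": [[0,0,0,0,0,-8.5],[0,0,0,0,0,-8.5],[-25,45,0,0,0,0],[-25,45,0,0,0,0],[-25,45,0,0,0,0],[-25,45,0,0,0,0],[-25,45,0,0,0,0],[-25,45,0,0,0,0]], "grip": 0}}

```text
clock: 0.9
position: [0.5094, 0.382, 0.2447]
tool_rot: [-3.136, 0.003, 1.442]
force: [-0.1, 1.2, 0.1]
grip_width: -0.0001
```

Emit:
{"fn": "arm_command", "kwargs": {"targets": [[-40,30,0,0,0,0],[-45,10,0,0,0,0],[-45,0,0,0,0,0],[-45,0,0,0,0,0],[-45,0,0,0,0,0],[-45,0,0,0,0,0],[-20,0,0,0,0,0],[0,0,0,0,0,0]]}}

```text
clock: 1.7
position: [0.513, 0.077, 0.2423]
tool_rot: [-3.134, 0.008, 1.43]
force: [0.9, 0.6, -1.0]
grip_width: -0.0001
```

Run:
```python
from h import *
c,P,s=grab("wrist"); save('w1.png',c); np.save('w1.npy',P); print(s["clock"],s["position"],np.degrees(s["tool_rot"]),s["force"],s["grip_width"])
```

```text
1.7 [0.51299627 0.07695018 0.2422716 ] [-179.57356265    0.43608765   81.96046907] [ 0.87667891  0.59872132 -1.04803751] -5.3286790907410776e-05
```

View pics/w1.png

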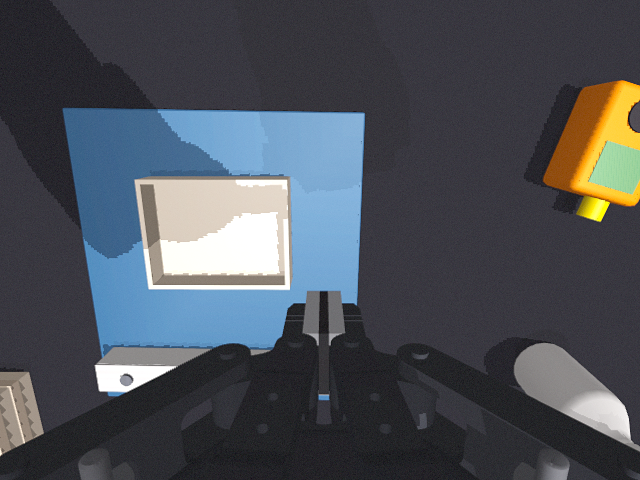

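The wrist view shows the whole box, with rim corners near (136,178), (290,177), (290,289) and (149,289), nearly square to the board. The fence is partly hidden, its left end near (100,360). I'll compute both yaws from this depth and move towards the button in the same step.

Run:
```python
from h import *
P=np.load('w1.npy'); c=cv2.cvtColor(cv2.imread('pics/w1.png'),cv2.COLOR_BGR2RGB).astype(int); z=P[...,2]
print('board z',np.nanmedian(z[130:160,90:130]))
m=np.zeros_like(z,bool); m[165:300,120:300]=1; m&=(z>.033)&(z<.055)
q=P[m]; print(m.sum(),np.median(q[:,2]),cv2.minAreaRect((q[:,:2]*1000).astype(np.float32)))
m=np.zeros_like(z,bool); m[335:400,85:230]=1; m&=(z>.040)&(z<.06)&(c.min(-1)>90)
# fence upper (working) edge: first row per column
e=np.array([P[np.argmax(m[:,u]),u] for u in range(110,205) if m[:,u].any()])
L=cv2.fitLine((e[:,:2]*1000).astype(np.float32),cv2.DIST_HUBER,0,.01,.01).ravel(); print('fence edge',L,np.degrees(np.arctan2(L[1],L[0])),np.median(e[:,2]))
b=np.zeros_like(z,bool); b[100:300,60:370]=1; b&=(c[...,2]>c[...,0]+40)
q=P[b]; 
e=np.array([P[np.argmax(b[:,u]),u] for u in range(80,350)]); L=cv2.fitLine((e[:,:2]*1000).astype(np.float32),cv2.DIST_HUBER,0,.01,.01).ravel(); print('board near edge',L,np.degrees(np.arctan2(L[1],L[0])))
Rt=Ro.from_euler('xyz',bot.observe()["tool_rot"]).as_matrix(); d=np.array([.478,-.323,.110])-bot.observe()["position"]; print('to 25mm above button (tool mm)',Rt.T@d*1000)
```

```text
board z 0.012483687538154958
3325 0.04186341172346314 ((514.1110229492188, -22.45836639404297), (130.84185791015625, 100.31779479980469), 81.96147155761719)
fence edge [ 1.5017365e-01  9.8865962e-01  6.2947552e+02 -1.1970142e+02] 81.36301 0.04103467789290438
board near edge [0. 0. 0. 0.] 0.0
to 25mm above button (tool mm) [-401.26022058   21.89139196  134.99517702]
```

Emit:
{"fn": "arm_command", "kwargs": {"targets": [[-45,3,0,0,0,0],[-48,3,8,0,0,0],[-48,3,15,0,0,0],[-48,3,15,0,0,0],[-48,3,15,0,0,0],[-48,3,15,0,0,0],[-48,3,15,0,0,0],[-40,1,10,0,0,0]]}}

```text
clock: 2.55
position: [0.492, -0.2892, 0.148]
tool_rot: [-3.139, 0.001, 1.456]
force: [-0.4, 1.3, 1.0]
grip_width: -0.0001
```

```bash
cat > to.py <<'E'
import sys; from h import *
s=bot.observe(); Rt=Ro.from_euler('xyz',s["tool_rot"]).as_matrix(); g=np.array([float(a) for a in sys.argv[1:4]])
print(s["clock"],s["position"].round(4),np.degrees(s["tool_rot"]).round(2),s["force"].round(1)); print('tool mm',(Rt.T@(g-s["position"])*1000).round(1))
Rg=Ro.from_euler('xyz',[np.pi,0,np.radians(81.1)]).as_matrix(); print('turn',np.degrees(Ro.from_matrix(Rt.T@Rg).as_rotvec()).round(2))
E
python3 to.py .478 -.323 .092
```

```text
2.55 [ 0.492  -0.2892  0.148 ] [-1.7982e+02  5.0000e-02  8.3400e+01] [-0.4  1.3  1. ]
tool mm [-35.1  -9.9  56.1]
turn [-0.18  0.05  2.3 ]
```

Emit:
{"fn": "arm_command", "kwargs": {"targets": [[-35,-10,15,-0.2,0,2.3],[0,0,20,0,0,0],[0,0,10,0,0,0],[0,0,0,0,0,0]]}}

```text
clock: 2.95
position: [0.4786, -0.3265, 0.0987]
tool_rot: [-3.14, 0.001, 1.412]
force: [-0.7, 0.3, -0.1]
grip_width: 0.0
```

```bash
python3 to.py .478 -.323 .084
python3 - <<'E'
from h import *
c,P,s=grab("wrist"); save('w2.png',c)
c=c.astype(int); g=(c[...,1]>c[...,0]+40)&(c[...,1]>c[...,2]+25); q=P[g]; q=q[(abs(q[:,0]-.478)<.03)&(abs(q[:,1]+.323)<.03)]
print(len(q),np.nanmedian(q,0),np.nanmin(q,0),np.nanmax(q,0))
E
```

```text
2.95 [ 0.4786 -0.3265  0.0987] [-1.7993e+02  3.0000e-02  8.0880e+01] [-0.7  0.3 -0.1]
tool mm [ 3.4 -1.1 14.7]
turn [-0.07  0.03 -0.22]
2010 [ 0.47154975 -0.32021823  0.06699517] [ 0.46356603 -0.33794206  0.05681038] [ 0.49070723 -0.30811713  0.09238079]
```

View pics/w2.png

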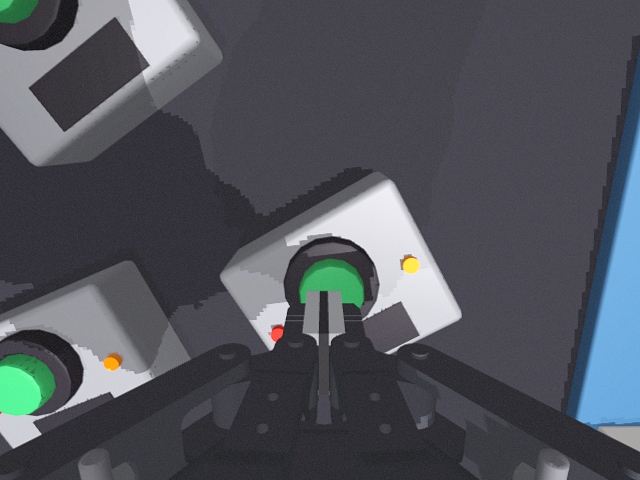

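The picture shows the closed fingertips at about (323,295) over the green button at about (331,290), so about 3 mm of tool x is left to correct. Then I'll press down.

Emit:
{"fn": "arm_command", "kwargs": {"targets": [[3,-1,8,0,0,0],[0.5,0,5,0,0,0],[0,0,3,0,0,0],[0,0,3,0,0,0],[0,0,3,0,0,0],[0,0,2,0,0,0]]}}

```text
clock: 3.6
position: [0.4816, -0.32, 0.0773]
tool_rot: [3.138, 0.001, 1.417]
force: [-11.2, 9.0, 49.4]
grip_width: -0.0001
```

The button is at its stop (tip at about 60 mm) with more force than needed. I'll release it.

Emit:
{"fn": "arm_command", "kwargs": {"targets": [[0,0,-6,0,0,0],[0,0,-12,0,0,0],[0,0,-25,0,0,0],[0,0,-40,0,0,0],[0,0,0,0,0,0]]}}

```text
clock: 4.1
position: [0.4814, -0.3201, 0.1645]
tool_rot: [3.138, 0.001, 1.417]
force: [0.7, -0.0, -0.8]
grip_width: -0.0001
```

```bash
python3 to.py .525 -.024 .13;  python3 - <<'E'
from h import *
c,P,s=grab("side"); save('s2.png',cv2.resize(c[280:420,300:460],None,fx=4,fy=4)); c=c.astype(int)
q=P[315:350,340:375].reshape(-1,3); k=c[315:350,340:375].reshape(-1,3); q=q[k[:,1]>k[:,0]+50]; print(np.nanmedian(q,0),np.nanpercentile(q[:,2],90))
E
```

```text
4.1 [ 0.4814 -0.3201  0.1645] [1.7977e+02 6.0000e-02 8.1170e+01] [ 0.7 -0.  -0.8]
tool mm [299.3  -2.5  34.1]
turn [0.23 0.06 0.07]
[ 0.47921659 -0.32297746  0.06530357] 0.06669642503405901
```

The button is back up at 66.7 mm. I'll open to half and go over the box.

Emit:
{"fn": "arm_command", "kwargs": {"targets": [[45,0,0,0,0,0],[48,0,0,0,0,0],[48,0,0,0,0,0],[48,0,5,0,0,0],[48,0,10,0,0,0],[40,0,10,0,0,0],[20,0,8,0,0,0],[0,0,0,0,0,0]], "grip": 55}}

```text
clock: 4.95
position: [0.5265, -0.0165, 0.1258]
tool_rot: [3.14, 0.001, 1.414]
force: [0.2, -1.5, -0.5]
grip_width: 0.047
```

```bash
python3 to.py .529 -.0247 .06
python3 - <<'E'
from h import *
c,P,s=grab("wrist"); save('w3.png',c); print(s["grip_width"])
z=P[...,2]
E
```

```text
4.95 [ 0.5265 -0.0165  0.1258] [1.7992e+02 3.0000e-02 8.0990e+01] [ 0.2 -1.5 -0.5]
tool mm [-7.7  3.6 65.8]
turn [ 0.08  0.03 -0.11]
0.04695680732992317
```

View pics/w3.png

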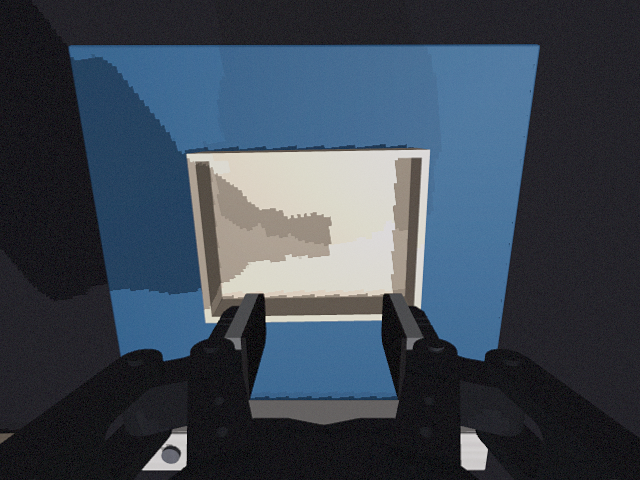

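The picture shows the box, with rim corners at (187,152), (430,150), (421,315) and (206,315), centred slightly left of the finger midpoint at column 323. That fits the -7.7 mm correction. I'll descend inside the box.

Emit:
{"fn": "arm_command", "kwargs": {"targets": [[-7.5,3,20,0,0,0],[0,0,25,0,0,0],[0,0,15,0,0,0],[0,0,12,0,0,0],[0,0,8,0,0,0],[0,0,0,0,0,0]]}}

```text
clock: 5.6
position: [0.5285, -0.0326, 0.0442]
tool_rot: [3.138, 0.003, 1.406]
force: [0.2, 0.3, -0.0]
grip_width: 0.0471
```

```bash
python3 to.py .529 -.0247 .032
```

```text
5.6 [ 0.5285 -0.0326  0.0442] [1.7979e+02 1.7000e-01 8.0570e+01] [ 0.2  0.3 -0. ]
tool mm [ 7.9 -0.9 12.2]
turn [ 0.21  0.17 -0.53]
```

Emit:
{"fn": "arm_command", "kwargs": {"targets": [[7,0,5,0.2,0.2,-0.5],[0,0,4,0,0,0],[0,0,0,0,0,0]]}}

```text
clock: 5.9
position: [0.5305, -0.0254, 0.0357]
tool_rot: [3.14, -0.001, 1.415]
force: [0.0, -0.7, 0.2]
grip_width: 0.0467
```

Emit:
{"fn": "arm_command", "kwargs": {"targets": [[0,0,2,0,0,0],[0,0,1,0,0,0]]}}

```text
clock: 6.1
position: [0.5309, -0.0252, 0.0331]
tool_rot: [3.139, -0.001, 1.416]
force: [0.4, 0.6, -0.0]
grip_width: 0.0472
```

Emit:
{"fn": "arm_command", "kwargs": {"targets": [[0,0,1.5,0,0,0],[0,0,1,0,0,0]]}}

```text
clock: 6.3
position: [0.5311, -0.0253, 0.0307]
tool_rot: [3.139, -0.001, 1.416]
force: [-1.1, 0.6, 0.2]
grip_width: 0.0469
```

Emit:
{"fn": "arm_command", "kwargs": {"targets": [[0,0,1,0,0,0],[0,0,0.5,0,0,0]]}}

```text
clock: 6.5
position: [0.5311, -0.0253, 0.0305]
tool_rot: [3.138, -0.001, 1.415]
force: [-4.1, 1.9, 13.9]
grip_width: 0.0474
```

The fingers touch the floor at TCP z 30.5 mm. I'll lift 2 mm and push towards the fence, about 97 mm in total.

Emit:
{"fn": "arm_command", "kwargs": {"targets": [[0,0,-2,0,0,0],[0,7,0,0,0,0],[0,7,0,0,0,0],[0,6,0,0,0,0],[0,6,0,0,0,0],[0,6,0,0,0,0],[0,6,0,0,0,0],[0,6,0,0,0,0]]}}

```text
clock: 7.3
position: [0.5781, -0.0328, 0.0325]
tool_rot: [3.139, -0.001, 1.415]
force: [-1.7, -0.2, 1.0]
grip_width: 0.047
```

```bash
python3 to.py .6246 -.043 .0325
python3 - <<'E'
from h import *
c,P,s=grab("wrist"); save('w4.png',c)
E
```

```text
7.3 [ 0.5781 -0.0328  0.0325] [ 1.7985e+02 -8.0000e-02  8.1090e+01] [-1.7 -0.2  1. ]
tool mm [-2.9 47.6  0.1]
turn [ 0.15 -0.08 -0.01]
```

View pics/w4.png

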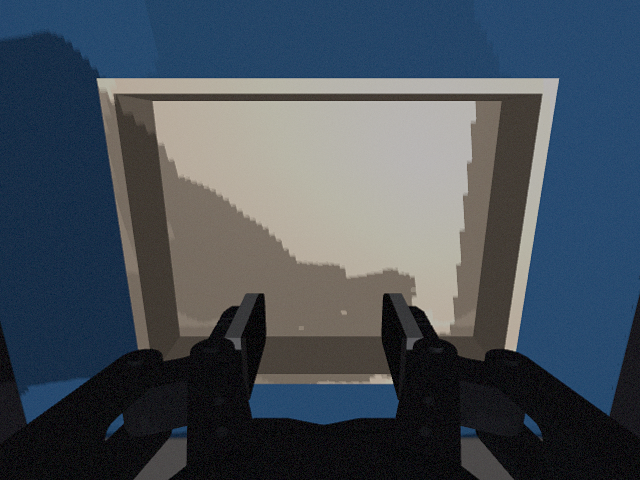

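The picture shows the fingers inside the box, centred (box edges at columns 98–558, finger midpoint 323), touching the fence-side wall and pushing it squarely. Next come the remaining 47 mm, slower near contact.

Emit:
{"fn": "arm_command", "kwargs": {"targets": [[0,6,0,0,0,0],[0,6,0,0,0,0],[0,6,0,0,0,0],[0,6,0,0,0,0],[0,6,0,0,0,0],[0,5,0,0,0,0],[0,4,0,0,0,0]]}}

```text
clock: 8.05
position: [0.6206, -0.0395, 0.0325]
tool_rot: [3.138, -0.001, 1.415]
force: [-0.7, 0.6, 0.6]
grip_width: 0.0465
```

```bash
python3 to.py .6246 -.043 .0325
```

```text
8.05 [ 0.6206 -0.0395  0.0325] [ 1.7982e+02 -8.0000e-02  8.1090e+01] [-0.7  0.6  0.6]
tool mm [-2.9  4.5  0.1]
turn [ 0.18 -0.08 -0.01]
```

Emit:
{"fn": "arm_command", "kwargs": {"targets": [[0,1.5,0,0,0,0],[0,1,0,0,0,0],[0,1,0,0,0,0]]}}

```text
clock: 8.35
position: [0.6245, -0.0401, 0.0325]
tool_rot: [3.139, -0.001, 1.415]
force: [-0.6, 1.2, 0.6]
grip_width: 0.0467
```

Emit:
{"fn": "arm_command", "kwargs": {"targets": [[0,1,0.5,0,0,0],[0,0.7,0.5,0,0,0]]}}

```text
clock: 8.55
position: [0.6261, -0.0403, 0.0315]
tool_rot: [3.139, -0.001, 1.415]
force: [-1.2, -0.0, 1.1]
grip_width: 0.0471
```

Emit:
{"fn": "arm_command", "kwargs": {"targets": [[0,0.7,0.5,0,0,0],[0,0.7,0.4,0,0,0]]}}

```text
clock: 8.75
position: [0.6274, -0.0405, 0.0306]
tool_rot: [3.139, -0.001, 1.415]
force: [-6.5, 0.6, 12.7]
grip_width: 0.047
```

Emit:
{"fn": "arm_command", "kwargs": {"targets": [[0,0.7,0.3,0,0,0],[0,0.7,0.3,0,0,0]]}}

```text
clock: 8.95
position: [0.6275, -0.0405, 0.0306]
tool_rot: [-3.141, -0.001, 1.415]
force: [-8.5, 0.6, 14.0]
grip_width: 0.0467
```

Contact on both faces looks likely, but I need to know the fence is taking the push rather than floor friction. I'll push a little harder towards the fence.

Emit:
{"fn": "arm_command", "kwargs": {"targets": [[0,1.5,0.2,0,0,0],[0,1.5,0.2,0,0,0]]}}

```text
clock: 9.15
position: [0.6276, -0.0405, 0.0306]
tool_rot: [-3.135, -0.001, 1.416]
force: [-14.9, 2.4, 16.8]
grip_width: 0.0474
```

Run:
```python
from h import *
c,P,s=grab("side"); save('s3.png',cv2.resize(c[180:310,240:420],None,fx=4,fy=4,interpolation=cv2.INTER_CUBIC)); print(s["force"],s["position"])
Rt=Ro.from_euler('xyz',s["tool_rot"]).as_matrix(); print(Rt.T@s["force"])
c,P,s=grab("wrist"); save('w5.png',c); print(bot.observe()["force"])
```

```text
[-14.93385872   2.38583689  16.79861471] [ 0.62757445 -0.04050837  0.03061826]
[  0.05930925 -15.23853179 -16.69399418]
[-14.65840557   2.11459735  16.35691126]
```

View pics/s3.png

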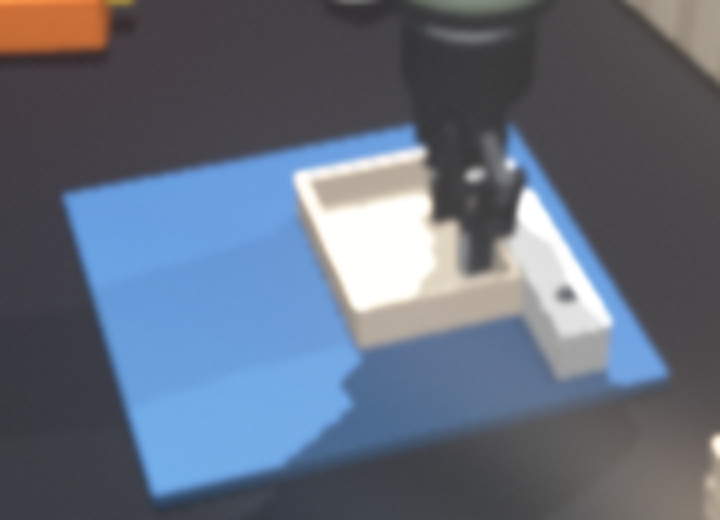

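View pics/w5.png

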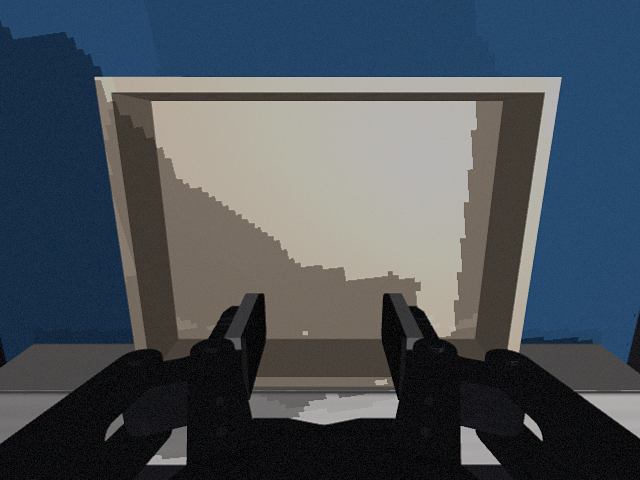

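Both views show the rim flush with the fence over the whole side: the box's edge meets the fence line at row ~385 in the wrist view, and the fence extends past both ends. The position no longer moves, so the fence takes the load. Board friction may eat part of the sideways push, so I'll add a little towards the fence and check that it holds.

Emit:
{"fn": "arm_command", "kwargs": {"targets": [[0,2,0.1,0,0,0],[0,2.1,0.1,0,0,0]]}}

```text
clock: 9.45
position: [0.6275, -0.0405, 0.0306]
tool_rot: [-3.126, -0.0, 1.416]
force: [-19.2, 3.9, 21.0]
grip_width: 0.0469
```

Run:
```python
from h import *
c,P,s=grab("wrist"); z=P[...,2]
for k in range(6): grab("side")
c,P2,s=grab("side")
for n in range(2):
    s=bot.observe(); Rt=Ro.from_euler('xyz',s["tool_rot"]).as_matrix(); print(s["clock"],s["position"].round(4),np.degrees(s["tool_rot"]).round(2),(Rt.T@s["force"]).round(1)); 
print('board z',np.nanmedian(z[150:250,20:60]),np.nanmedian(z[150:250,580:620]))
for u in (110,120,200,300,400,500,545): print(u,P[86,u].round(4))  # rear rim
e=np.array([P[86,u] for u in range(115,545)]); e=e[abs(e[:,2]-.042)<.006]
L=cv2.fitLine((e[:,:2]*1000).astype(np.float32),cv2.DIST_HUBER,0,.01,.01).ravel(); print(np.degrees(np.arctan2(L[1],L[0])))
```

```text
9.85 [ 0.6275 -0.0405  0.0307] [-1.7911e+02 -1.0000e-02  8.1110e+01] [  1.3 -17.9 -18. ]
9.85 [ 0.6275 -0.0405  0.0307] [-1.7911e+02 -1.0000e-02  8.1110e+01] [  1.3 -17.9 -18. ]
board z 0.012470976299439981 0.012393246463445376
110 [ 0.5362 -0.0881  0.0411]
120 [ 0.5369 -0.0847  0.0423]
200 [ 0.5402 -0.0627  0.0413]
300 [ 0.5448 -0.0345  0.0424]
400 [ 0.5492 -0.0067  0.0428]
500 [0.5535 0.0216 0.0415]
545 [0.5555 0.0342 0.0417]
81.092316
```

The hold is steady at about 18 N towards the fence and 18 N down. The box's rear rim lies at 81.1° against the fence's 81.1°, and the rim height is an even 42 mm. I'm handing it in.

```bash
python3 -c "
from h import *
print(bot.job_done()); s=bot.observe(); print(s['clock'],s['force'],s['position'])"
```

```text
the job is handed in; nothing more can be done
None
the job is handed in; nothing more can be done
```

The job is handed in at about 9.9 s on the robot's clock, with the arm still holding the diagonal push. No verdict came back, and the state could not be read after hand-in.

- **Button:** I pressed the start button of the timer farthest to the robot's left, at about (0.478, -0.323). The fingertips reached about 60 mm height, which is the fully-down stop. It peaked at about 49 N, far more than the 5 N needed. That was on the fingertips, not the arm or gripper body. The button then measured back up at 66.7 mm.
- **Box:** I pushed it square against the fence with two half-open fingers inside it, then pressed diagonally.
    - **Flush:** the last check showed the box's long side at 81.1°, the same as the fence within measuring error. The fence extends past both ends of the box.
    - **Flat:** the rear rim was an even 42 mm high, as it should be with the floor flat on the board.
- **Push:** it was steady at about 18 N towards the fence and 18 N down, measured at the wrist. Board friction takes some of the sideways part, so the fence itself feels somewhat less than 18 N.
- **Bystanders:** I did not touch the meter, bottle or finished boxes, but I did not measure them again at the end.

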